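# Clear a ripped strip from under the saw guard with the push stick

### The arm

A 6-joint arm with a two-finger parallel gripper is mounted at the origin on the work surface. World frame = base frame: x ahead of the robot, y to its left, z up, the work surface at z = 0. Lengths are in m, angles in degrees, forces in N, time in s.
With the tool pointing down it reaches from about 0.35 to 0.875 m from the base axis. Payload 4.2 kg.
Tool frame: the origin (TCP) lies at the very end of the fingers, on their centre line; the grasp point (between the pads) lies 19 mm behind it (r.grip_point_offset is the distance from the TCP to the grasp point, in m); z points along the fingers, y is the line along which they close (so a half turn about z gives the same grasp; the last joint's range is limited). The gripper opens to 87 mm and grips with 3 to 60 N. Pads are 19 mm wide; open, the fingers measure 117 mm over their backs; the gripper's body (75 mm by 190 mm) begins 51 mm behind the grasp point.
Start: joints at [-58.637, 22.042, 0.453, 0, -68.411, -14.817], TCP at [0.178, -0.599, 0.223] pointing down, gripper open.
Joint ranges: [-179.83, 179.83], [-69.29, 118.12], [-61.27, 80.66], [-181.25, 117.63], [-171.15, -9.14], [-177.46, 177.46]. Speed limits (degrees/s): [159.86, 159.86, 180, 180, 180, 180].

### API

Orientations are given as a 3x3 rotation matrix whose columns are the frame's x, y, z axes.
In Python, from station import r, cams gives the robot as it stands. The module is installed in compiled form; this text tells all that it offers.
- The arm moves only by the shell command python3 -m handwheel 'ROWS'. ROWS is JSON, a list that holds one entry, the list of rows, each a list of 7 numbers: the turn, a rotation vector about the tool's x, y, z in units of 6 degrees (1.0 is 6 degrees), then the shift along the tool's x, y, z in m, then the finger opening in m, from 0 to 0.087. In form: [[[ax, ay, az, x, y, z, jaw], ...]]. A call has 1 to 12 rows; each row shifts and turns the commanded pose from where the row before left it, along the tool's axes as they then stand; what a row does not reach is not made up. A row lasts 1/10 s, in which the tool goes at most 50 mm and 8.59 degrees, less where a joint would pass 70% of its speed; a pose out of reach is approached as far as the arm can. A call with a gripper value outside its range is refused whole. The fingers move at their own pace and stop on an object; the grip force is fixed at half the most. Time passes only in rows, so rows that do not move let the fingers close. It gives the time, the measured TCP pose, the force, the opening and the grip force at its end, in the units of the state.
- r.sense(): the state, without advancing time (a new reading comes with each control period).
- cams.capture(name): name is "side" or "top"; returns the picture (384x512x3 uint8, red, green, blue); there is no depth.
- cams.get_calibration(name): a dict with "camera_matrix" (3x3 intrinsics, pixels), "rvec" (rotation vector, rad) and "tvec" (3), from world to camera coordinates, as OpenCV has them. Camera axes: x right, y down, z forward; pixel columns grow to the right and rows downward; lengths in m; the calibration is good to about 2 mm. A picture is of the moment at which its call begins. get_calibration takes no time and is no camera call.
- r.finish_job(): hands the job in; it is judged then, once.
The state is a dict: "time_s": time; "joints": joint angles; "joint_velocities": joint speeds; "effort": joint torques, N m; "tcp_pos": TCP position; "ee_rot": TCP orientation; "wrist_force": force on the tool from outside, world axes, zero at the start; "moment": the same for the moment, N m; "gripper_width": opening from 0.0 (shut) to 1.0 (fully open); "gripper_force": force on a finger pad.
Only numpy, scipy, OpenCV 4.12 (cv2) and the standard library are available. Lean on these libraries where they do the work, as an engineer would, in place of code of your own. Each camera call takes 0.05 s, during which the arm holds its last target. There are 200 camera calls.

### The job

The saw is off, and a ripped strip still lies beside the blade, between it and the rip fence. Draw the push stick out of its upright holder and with it - never with the hand - push the strip on along the fence, past the blade and under the guard's edge, until its trailing end is just clear of the guard and it lies flat along the fence; lean the stick back, as the boom overhead leaves no room for an upright hand. Then stand the stick back in its holder; do not knock the guard or disturb the other things lying about.

Things in the scene. Friction and masses are not known exactly. Their poses are not given: they have to be found in the camera images.
- saw: Table saw let flush into the bench (its table is the work surface, z = 0), off, fixed. Origin: table surface at mid blade. +x is the feed direction (away from the robot), +y left of the blade, z up. Blade (2.4 mm thick, 32 mm up, x -75 to +75 mm) and behind it the riving knife (to x = +100 mm, 30 mm up) stand in the plane y = 0. The strip lies right of them, against the fence.
- fence_face (a point): Rip fence, fixed to the saw: straight aluminium bar along the feed to the right of the blade, 40 mm thick, 57 mm high, 600 mm long. This point: top edge of its face towards the blade, level with mid blade (saw x = 0, y = -68 mm). Axes as the saw's.
- boom_mid (a point): Overhead boom, fixed to the saw: grey square bar 40 x 40 mm, saw x +55 to +95 mm, height 202 to 242 mm, crossing over fence and strip from a column at saw y = -385 mm to the guard (y = +35 mm). A hand held upright cannot pass it. This point: middle of its underside above the gap between guard and fence (saw x = +75, y = -46.5 mm).
- guard: Blade guard hung from the boom, fixed; origin and axes as saw. Narrow hood of clear plastic and dark metal over the blade: x -90 to +102 mm, y -25 to +25 mm, z 26 to 90 mm; above it a black duct (40 mm diameter, x = +75 mm) up to the boom. The strip passes under its edge; between its side and the fence face (y -25 to -68 mm) a 43 mm gap is open upwards as far as the boom.
- strip_center (a point): The ripped strip: plain wood, 200 mm long (its x, along the feed), 62 mm wide (y), 18 mm thick, about 0.15 kg, loose, lying flat beside the blade with about 4 mm of play across (its middle line near saw y = -35 mm). This point is its centre, 9 mm above the table. Axes as the saw's.
- strip_rear (a point): Middle of the strip's trailing end face (nearest the operator), 9 mm above the table, 100 mm behind strip_center.
- stick_center (a point): Push stick: flat plywood, 250 mm long (z, up), 12 mm thick (y), 0.08 kg, loose, upright in the holder, axes along the holder's. This point: its middle. Lower 150 mm 26 mm wide (x), upper 100 mm (handle) 40 mm wide. In the foot a centred 90-degree V notch, apex 8 mm up; leaned 30-45 deg in its x-z plane it takes a part's top edge, its back prong reaching 15 mm below the apex. Same both ways round.
- holder: Fixed wooden holder of the push stick: base 110 x 90 x 8 mm, on it a pocket open at the top, 50 mm (x) by 30 mm (y) inside, walls 8 mm, rim 80 mm above the table. Origin: middle of the base, on the table; the pocket's floor is 8 mm above it.
- glue: White glue bottle standing on the bench, 60 mm diameter, 170 mm tall, origin under its centre; to be left alone.
- tape: Black tape measure on the saw table to the right of the fence, 68 x 36 x 62 mm, origin under its centre; to be left alone.
- offcut_center (a point): A short piece of board, 120 x 70 x 18 mm, lying on the saw table left of the guard; the point is its centre; to be left alone.

How it is judged:
By the outcome, as a careful person would: the job done as asked, in the order asked, and still so for the second after the job is handed in, with the robot touching nothing.
It also fails if it takes over 51 s, if anything falls off the work surface, if the arm or the gripper's body presses on something with over 40 N, if the wrist force passes 120 N, or if a joint passes its speed limit or range.

## Working session

There is one attempt and no reset: what is moved stays moved. The work goes in short steps, Python scripts to look and compute and a shell command to move; the robot and the scene stay as the last step left them, time stands still between calls to the robot, and variables do not carry over. Pictures are saved under pics/ and viewed, at most 12 in all, crops included, and the job is handed in when it is done.

```bash
mkdir -p pics
python3 - <<'E'
from station import r,cams
import cv2,numpy as np
s=r.sense();print(s['time_s'],s['tcp_pos'],np.round(s['ee_rot'],3).tolist(),s['gripper_width'],r.grip_point_offset)
for n in('side','top'):
    c=cams.get_calibration(n);print(n,c)
    im=cams.capture(n);cv2.imwrite(f'pics/{n}0.png',cv2.resize(im[:,:,::-1],(800,600),interpolation=cv2.INTER_CUBIC))
    np.save(f'pics/{n}0.npy',im)
E
```

```text
0.0 [ 0.17783728 -0.59852961  0.22146911] [[-0.959, -0.285, -0.001], [-0.285, 0.959, 0.002], [0.0, 0.002, -1.0]] 0.9966590208507197 0.0187
side {'camera_matrix': array([[357.65376352,   0.        , 253.6202184 ],
       [  0.        , 357.65376352, 195.58580748],
       [  0.        ,   0.        ,   1.        ]]), 'rvec': array([ 2.24563505, -0.07765282,  0.04570698]), 'tvec': array([-0.58285452,  0.1478506 ,  0.82970024])}
top {'camera_matrix': array([[421.73698766,   0.        , 255.62108172],
       [  0.        , 421.73698766, 194.60285575],
       [  0.        ,   0.        ,   1.        ]]), 'rvec': array([ 2.14409579, -2.18722672,  0.05896062]), 'tvec': array([0.04808276, 0.61722543, 1.17259865])}
```

View pics/side0.png

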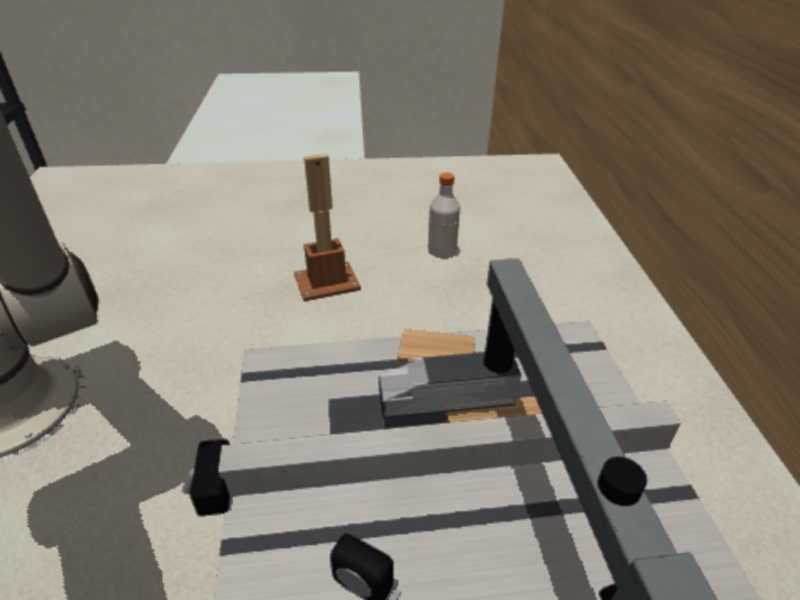

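View pics/top0.png

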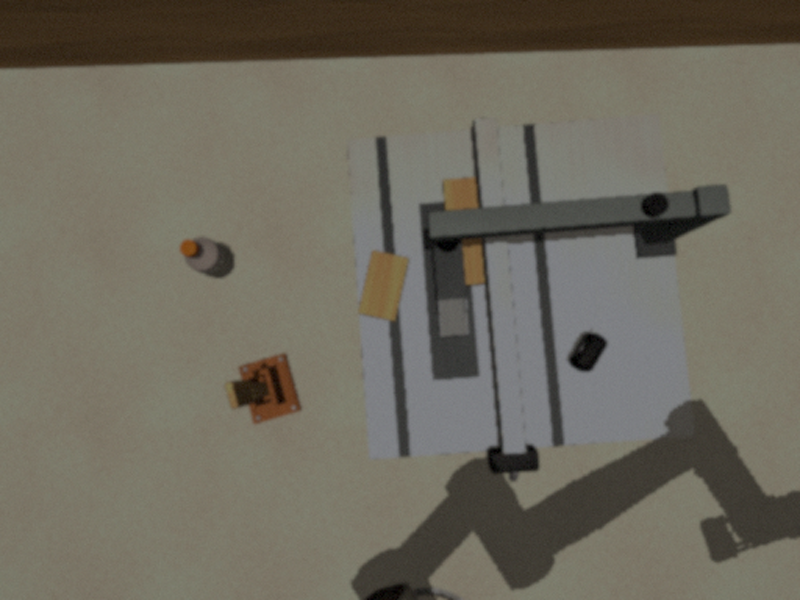

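The side view shows the stick upright in the holder (~(322,200)–(327,285)), with glue, guard, boom and strip visible. The top view shows the holder at ~(270,388), the fence face from ~(475,122) to (492,445), the boom end at ~(430,225), and the strip from ~(460,178) to (474,285).

```bash
cat > h.py <<'E'
import numpy as np,cv2
from station import r,cams
C={n:cams.get_calibration(n) for n in('side','top')}
def proj(n,P,k=1.5625):
    c=C[n];p=cv2.projectPoints(np.float64(P).reshape(-1,1,3),c['rvec'],c['tvec'],c['camera_matrix'],None)[0][:,0]
    return (p+.5)*k-.5
def back(n,U,z,k=1.5625):
    c=C[n];u=(np.array(U,float)+.5)/k-.5
    R=cv2.Rodrigues(c['rvec'])[0];d=R.T@np.linalg.inv(c['camera_matrix'])@[*u,1];o=-R.T@c['tvec']
    return o+d*(z-o[2])/d[2]
def Rz(a):
    a=np.deg2rad(a);return np.array([[np.cos(a),-np.sin(a),0],[np.sin(a),np.cos(a),0],[0,0,1]])
E
python3 - <<'E'
from h import *
np.set_printoptions(precision=4,suppress=True)
for n,U,z,l in [('top',(430,212),.242,'boomend x95'),('top',(432,238),.242,'boomend x55'),('top',(475,122),.057,'fence far'),('top',(497,445),.057,'fence near'),
 ('top',(440,298),.09,'guard?'),('top',(445,179),.018,'strip farL'),('top',(476,178),.018,'strip farR'),('top',(484,285),.018,'strip rearR'),
 ('top',(241,368),.008,'hold'),('top',(286,354),.008,'h'),('top',(300,408),.008,'h'),('top',(257,422),.008,'h'),
 ('side',(294,275),.008,'hs'),('side',(306,297),.008,'hs'),('side',(359,288),.008,'hs'),('top',(233,394),.258,'stick top'),
 ('side',(317,158),.258,'sticktop'),('side',(488,262),.242,'boom x55'),('side',(519,259),.242,'boom x95'),('side',(443,255),0,'glue front')]:
    print(l,n,back(n,U,z))
E
```

```text
boomend x95 top [ 0.7387 -0.0184  0.242 ]
boomend x55 top [ 0.699  -0.0205  0.242 ]
fence far top [ 0.9432 -0.1074  0.057 ]
fence near top [ 0.3673 -0.1293  0.057 ]
guard? top [ 0.6222 -0.0355  0.09  ]
strip farL top [ 0.8504 -0.0525  0.018 ]
strip farR top [ 0.8508 -0.1099  0.018 ]
strip rearR top [ 0.651  -0.1189  0.018 ]
hold top [0.5079 0.3313 0.008 ]
h top [0.5321 0.2477 0.008 ]
h top [0.433  0.2224 0.008 ]
h top [0.409  0.3017 0.008 ]
hs side [0.4071 0.2961 0.008 ]
hs side [0.4339 0.225  0.008 ]
hs side [0.5315 0.2463 0.008 ]
stick top top [0.4726 0.2753 0.258 ]
sticktop side [0.473  0.2674 0.258 ]
boom x55 side [ 0.6966 -0.0221  0.242 ]
boom x95 side [ 0.7373 -0.018   0.242 ]
glue front side [0.7063 0.3592 0.    ]
```

```bash
cat > ov.py <<'E'
from h import *
def box(x0,x1,y0,y1,z0,z1): return np.array([[x,y,z] for z in(z0,z1) for x,y in((x0,y0),(x1,y0),(x1,y1),(x0,y1))])
ED=[(0,1),(1,2),(2,3),(3,0),(4,5),(5,6),(6,7),(7,4),(0,4),(1,5),(2,6),(3,7)]
def view(n,im,objs,u0,v0,w,h,k):
    o=cv2.resize(im[v0:v0+h,u0:u0+w,::-1],None,fx=k,fy=k,interpolation=cv2.INTER_CUBIC)
    for R,t,B,col in objs:
        p=proj(n,B@R.T+t,1)
        p=((p-[u0,v0]+.5)*k-.5)
        for a,b in ED: cv2.line(o,tuple(int(x) for x in p[a]),tuple(int(x) for x in p[b]),col,1,cv2.LINE_AA)
    return o
def saw(o,yaw):
    R=Rz(yaw);t=np.array([*o,0]);return [(R,t,box(-.3,.3,-.108,-.068,0,.057),(255,0,0)),(R,t,box(.055,.095,-.385,.035,.202,.242),(0,0,255)),(R,t,box(-.09,.102,-.025,.025,.026,.09),(0,200,0))]
def strip(o,yaw,cx,cy): return [(Rz(yaw),np.array([*o,0]),box(cx-.1,cx+.1,cy-.031,cy+.031,0,.018),(255,0,255))]
def hold(o,yaw):
    R=Rz(yaw);t=np.array([*o,0]);return [(R,t,box(-.055,.055,-.045,.045,0,.008),(255,0,0)),(R,t,box(-.033,.033,-.023,.023,.008,.08),(0,200,0)),(R,t,box(-.02,.02,-.006,.006,.158,.258),(0,0,255))]
E
cat > o1.py <<'E'
from ov import *
S=(.6445,-.0550),2.3
a=np.load('pics/top0.npy');b=np.load('pics/side0.npy')
ob=saw(*S)+strip(*S,.105,-.035)+hold((.4705,.2758),16)
A=view('top',a,ob,215,70,115,150,4);B=view('side',b,ob,180,90,100,105,3);D=view('side',b,ob,235,160,113,95,3)
W=np.zeros((600,800,3),np.uint8);W[:600,:460]=A;W[:315,460:760]=B;W[315:600,460:799]=D
cv2.imwrite('pics/o1.png',W)
E
python3 o1.py
```

```text
(no output)
```

View pics/o1.png

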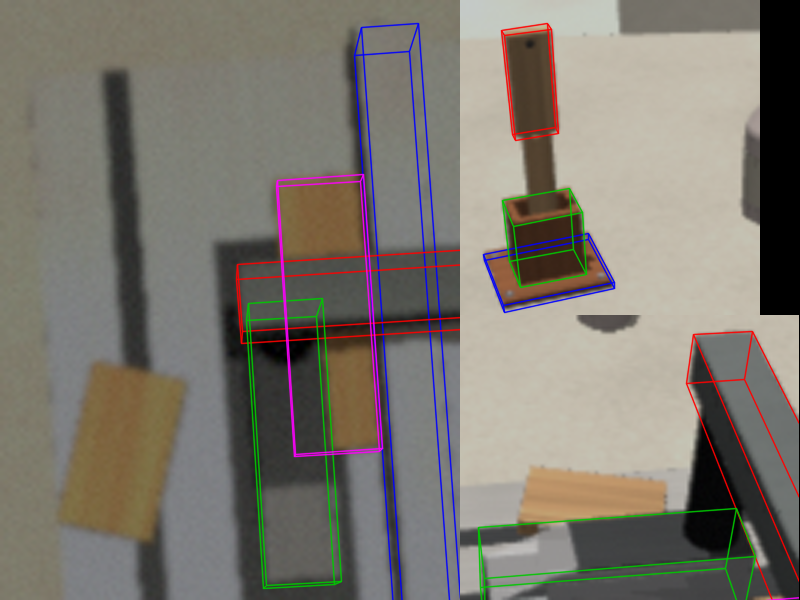

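The overlay agrees to about 2 mm on every object: saw origin (0.6445, -0.055) at yaw 2.3°, holder (0.4705, 0.2758) at yaw 16°. The strip's rear end is at saw x ≈ +6 mm. The tool's yaw already matches the holder, so I'll lift and cross over.

```bash
cat > go.py <<'E'
import sys
from h import *
from scipy.spatial.transform import Rotation as Ro
SO=np.array([.6445,-.055,0]);SY=2.3;HO=np.array([.4705,.2758,0]);HY=16
def rot(yaw,lean): # tool x=-X, y=Y, z=-Z of frame yaw; lean back
    return Rz(yaw)@np.diag([-1,1,-1.])@Ro.from_euler('y',-lean,degrees=True).as_matrix()
def togo(p,Rt):
    s=r.sense();R=np.array(s['ee_rot']);P=np.array(s['tcp_pos'])
    np.set_printoptions(precision=4,suppress=True)
    print('t',round(s['time_s'],2),'tcp',P,'w',round(s['gripper_width']*.087,4),'gf',np.round(s['gripper_force'],1),'wf',np.round(s['wrist_force'],1))
    print('shift tool',R.T@(np.array(p)-P),'turn units',Ro.from_matrix(R.T@Rt).as_rotvec(degrees=True)/6)
E
python3 -m handwheel '[[[0,0,0,0,0,-0.04,0.087],[0,0,0,0,0,-0.04,0.087],[0,0,0,0,0,-0.04,0.087],[0,0,0,-0.0259,0.0368,0,0.087],[0,0,0,-0.0259,0.0368,0,0.087],[0,0,0,-0.0259,0.0368,0,0.087],[0,0,0,-0.0259,0.0368,0,0.087],[0,0,0,-0.0259,0.0368,0,0.087],[0,0,0,-0.0259,0.0368,0,0.087],[0,0,0,-0.0259,0.0368,0,0.087],[0,0,0,-0.0259,0.0368,0,0.087],[0,0,0,-0.0259,0.0368,0,0.087]]]'
python3 -c "
from go import *
togo([*HO[:2],.33],rot(HY,0))"
```

```text
time_s: 1.3
tcp_pos: [0.3069, -0.2135, 0.3424]
ee_rot: [[-0.959, -0.284, 0.0], [-0.284, 0.959, 0.0], [-0.0, 0.0, -1.0]]
wrist_force: [1.0, -0.2, -0.4]
gripper_width: 1.003
gripper_force: 0.0
t 1.3 tcp [ 0.3069 -0.2135  0.3424] w 0.0872 gf 0.0 wf [ 1.  -0.2 -0.4]
shift tool [-0.2959  0.4226  0.0125] turn units [0.0017 0.0025 0.0856]
```

```bash
python3 -m handwheel '[[[0,0,0,-0.0269,0.0384,0,0.087],[0,0,0,-0.0269,0.0384,0,0.087],[0,0,0,-0.0269,0.0384,0,0.087],[0,0,0,-0.0269,0.0384,0,0.087],[0,0,0,-0.0269,0.0384,0,0.087],[0,0,0,-0.0269,0.0384,0,0.087],[0,0,0,-0.0269,0.0384,0,0.087],[0,0,0,-0.0269,0.0384,0,0.087],[0,0,0,-0.0269,0.0384,0,0.087],[0,0,0,-0.0269,0.0384,0,0.087],[0,0,0.08,-0.0269,0.0384,0,0.087],[0,0,0,0,0,0,0.087]]]' >/dev/null
python3 -c "
from go import *
togo([*HO[:2],.199],rot(HY,0))"
```

```text
t 2.5 tcp [0.4713 0.2783 0.3396] w 0.087 gf 0.0 wf [-1.5 -0.5 -1.4]
shift tool [ 0.001  -0.0021  0.1406] turn units [-0.0104 -0.0328  0.0414]
```

```bash
python3 -m handwheel '[[[0,0,0.04,0.001,-0.002,0.03,0.087],[0,0,0,0,0,0.03,0.087],[0,0,0,0,0,0.03,0.087],[0,0,0,0,0,0.03,0.087],[0,0,0,0,0,0.02,0.087],[0,0,0,0,0,0,0.087],[0,0,0,0,0,0,0.03],[0,0,0,0,0,0,0],[0,0,0,0,0,0,0],[0,0,0,0,0,0,0],[0,0,0,0,0,0,0],[0,0,0,0,0,0,0]]]' >/dev/null
python3 -c "
from go import *
togo([*HO[:2],.199],rot(HY,0))"
```

```text
t 3.7 tcp [0.4701 0.2718 0.2028] w 0.0466 gf 0.0 wf [ 0.5 -0.1  0.6]
shift tool [-0.0015  0.0037  0.0038] turn units [ 0.0025  0.0037 -0.0286]
```

```bash
python3 -m handwheel '[[[0,0,0,0,0.003,0.003,0],[0,0,0,0,0,0,0],[0,0,0,0,0,0,0],[0,0,0,0,0,0,0],[0,0,0,0,0,0,0],[0,0,0,0,0,0,0],[0,0,0,0,0,0,0],[0,0,0,0,0,0,0]]]' >/dev/null
python3 -c "
from go import *
togo([*HO[:2],.199],rot(HY,0))"
```

```text
t 4.5 tcp [0.4692 0.2746 0.1995] w 0.0121 gf 30.0 wf [ 0.8  0.5 -0.4]
shift tool [-0.0015  0.0008  0.0005] turn units [ 0.0004 -0.0008 -0.0298]
```

```bash
python3 -m handwheel '[[[0,0,0,0,0,-0.015,0],[0,0,0,0,0,-0.025,0],[0,0,0,0,0,-0.03,0],[0,0,0,0,0,-0.03,0],[0,0,0,0,0,-0.03,0],[0,0,0,0,0,-0.02,0],[0,0,0,0.006,-0.03,0,0],[0,0,0,0.008,-0.04,0,0],[0,0,0,0.008,-0.04,0,0],[0,0,0,0.008,-0.04,0,0],[0,0,0,0.008,-0.04,0,0],[0,0,0,0.008,-0.04,0,0]]]' >/dev/null
cat >> go.py <<'E'
AP=.1835  # apex beyond TCP
def push(x,y,z,lean=40,dx=0):  # TCP for apex at saw x,y,z
    Rt=rot(SY,lean);return SO+Rz(SY)@np.array([x,y,z])-Rt@np.array([dx,0,AP]),Rt
def apex():
    s=r.sense();R=np.array(s['ee_rot']);return Rz(SY).T@(np.array(s['tcp_pos'])+R[:,2]*AP-SO)
E
python3 -c "
from go import *
p,R=push(-.03,-.036,.15);print(p);togo(p,R)"
```

```text
[ 0.49811241 -0.09690856  0.29056916]
t 5.7 tcp [0.4874 0.0392 0.3496] w 0.0113 gf 30.0 wf [1.1 0.9 0.4]
shift tool [ 0.0269 -0.1339  0.059 ] turn units [ 0.7896 -6.6337  2.1651]
```

```bash
python3 -m handwheel '[[[0.056,-0.474,0.155,0,0,0,0],[0.113,-0.948,0.309,0,0,0,0],[0.113,-0.948,0.309,0,0,0,0],[0.113,-0.948,0.309,0,0,0,0],[0.113,-0.948,0.309,0,0,0,0],[0.113,-0.948,0.309,0,0,0,0],[0.113,-0.948,0.309,0,0,0,0],[0.056,-0.474,0.155,0,0,0,0],[0,0,0,0,-0.03,0,0],[0,0,0,0,-0.04,0,0],[0,0,0,0,-0.03,0,0],[0,0,0,0,0,0,0]]]' >/dev/null
python3 -c "
from go import *
p,R=push(-.03,-.036,.15);print(p);togo(p,R)
for n in('top','side'): np.save(f'pics/{n}1.npy',cams.capture(n))"
```

```text
[ 0.49811241 -0.09690856  0.29056916]
t 6.9 tcp [ 0.4915 -0.0615  0.35  ] w 0.0119 gf 30.0 wf [ 0.2  0.2 -0.3]
shift tool [ 0.034  -0.0357  0.049 ] turn units [-0.0248  0.0042 -0.0473]
```

```bash
cat > o2.py <<'E'
from ov import *
import sys
def stickbox(s,off=0):
    R=np.array(s['ee_rot']);t=np.array(s['tcp_pos'])
    return [(R,t,box(off-.013,off+.013,-.006,.006,.0415,.1915),(255,255,0)),(R,t,box(off-.02,off+.02,-.006,.006,-.0585,.0415),(0,255,255))]
def comp(tag,s,sx,out,ct=(215,70),cs=(215,110),kt=4,stx=0.106):
    S=(.6445,-.0550),2.3
    ob=saw(*S)+strip(*S,stx,-.035)+stickbox(s,sx)
    a=np.load(f'pics/top{tag}.npy');b=np.load(f'pics/side{tag}.npy')
    A=view('top',a,ob,*ct,100,150,4);B=view('side',b,ob,*cs,100,150,4)
    cv2.imwrite(out,np.hstack([A,B]))
E
python3 -c "
from o2 import *
comp(1,r.sense(),0,'pics/o2.png',(255,100),(195,60))"
```

```text
(no output)
```

View pics/o2.png

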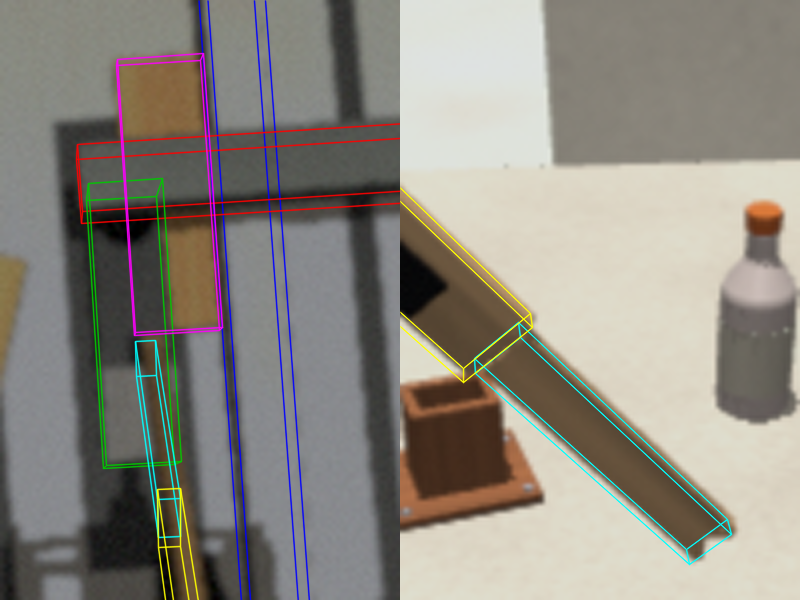

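```bash
cat > fit.py <<'E'
from ov import *
from scipy.optimize import minimize
def mask(n,s,o,sh,a=.065,b=.1915):
    B=box(o[0]-.013,o[0]+.013,o[1]-.006,o[1]+.006,a+o[2],b+o[2])@np.array(s['ee_rot']).T+s['tcp_pos']
    h=cv2.convexHull(np.float32(proj(n,B,1)));m=np.zeros(sh,np.uint8)
    K=8;big=np.zeros((sh[0]*2,sh[1]*2),np.uint8)
    cv2.fillConvexPoly(m,np.int32(np.round(h*16)),255,cv2.LINE_AA,4);return m/255.
def run(tag,s):
    for n in('side','top'):
        d=np.abs(np.load(f'pics/{n}{tag}.npy').astype(float)-np.load(f'pics/{n}0.npy')).max(2)
        d=cv2.GaussianBlur(d,(3,3),0)
        m0=mask(n,s,(0,0,0),d.shape);reg=cv2.dilate(mask(n,s,(0,0,-.01),d.shape,.09,.2015),np.ones((15,15)))>.3
        for ax,lab in((0,'x'),(1,'y'),(2,'z')):
            L=[]
            for v in np.arange(-.01,.0101,.001):
                o=[0,0,0];o[ax]=v;m=cv2.GaussianBlur(mask(n,s,o,d.shape),(3,3),0)
                L.append(np.corrcoef(m[reg],np.minimum(d[reg],40))[0,1])
            i=int(np.argmax(L));print(n,lab,round(-.01+.001*i,3),np.round(L[i],3),'at0',np.round(L[10],3))
E
python3 -c "
from fit import *
run(1,r.sense())"
```

```text
side x -0.002 0.919 at0 0.852
side y 0.006 0.946 at0 0.852
side z -0.004 0.878 at0 0.852
top x -0.009 0.56 at0 0.534
top y -0.005 0.74 at0 0.534
top z -0.01 0.545 at0 0.534
```

```bash
python3 -m handwheel '[[[0,0,0,0.017,-0.02,0.024,0],[0,0,-0.05,0.017,-0.02,0.024,0],[0,0,0,0,0,0,0],[0,0,0,0,0,0,0]]]' >/dev/null
python3 -c "
from go import *
print(apex()); p,R=push(-.03,-.04,.025);togo(p,R)"
```

```text
[-0.02986575 -0.03756188  0.15038098]
t 7.4 tcp [ 0.4984 -0.0984  0.291 ] w 0.0119 gf 30.0 wf [ 0.1 -0.3  0.5]
shift tool [ 0.0808 -0.002   0.096 ] turn units [-0.0042 -0.0048  0.0619]
```

```bash
python3 -m handwheel '[[[0,0,0.06,0.0135,-0.002,0.016,0],[0,0,0,0.0135,0,0.016,0],[0,0,0,0.0135,0,0.016,0],[0,0,0,0.0135,0,0.016,0],[0,0,0,0.0135,0,0.016,0],[0,0,0,0.0133,0,0.016,0],[0,0,0,0,0,0,0],[0,0,0,0,0,0,0]]]' >/dev/null
python3 -c "
from go import *
from o2 import *
from fit import run
print(apex()); p,R=push(-.03,-.04,.025);togo(p,R)
for n in('top','side'): np.save(f'pics/{n}2.npy',cams.capture(n))
s=r.sense();run(2,s)
S=(.6445,-.0550),2.3
a=np.load('pics/top2.npy');b=np.load('pics/side2.npy')
ob=strip(*S,.106,-.035)+stickbox(s,0)
W=np.vstack([np.hstack([view('top',a,[],275,140,65,48,6),view('top',a,ob,275,140,65,48,6)]),np.hstack([view('side',b,[],230,210,65,50,6),view('side',b,ob,230,210,65,50,6)])])
cv2.imwrite('pics/o3.png',W)"
```

```text
[-0.03349063 -0.04961959  0.04101203]
t 8.2 tcp [ 0.4987 -0.1181  0.184 ] w 0.0115 gf 30.0 wf [-0.2 -0.7 -1. ]
shift tool [0.0113 0.0166 0.0153] turn units [ 0.3928 -0.2078  0.0103]
side x -0.004 0.6 at0 0.505
side y 0.007 0.612 at0 0.505
side z -0.008 0.525 at0 0.505
top x 0.009 0.776 at0 0.762
top y 0.001 0.766 at0 0.762
top z -0.01 0.777 at0 0.762
```

View pics/o3.png

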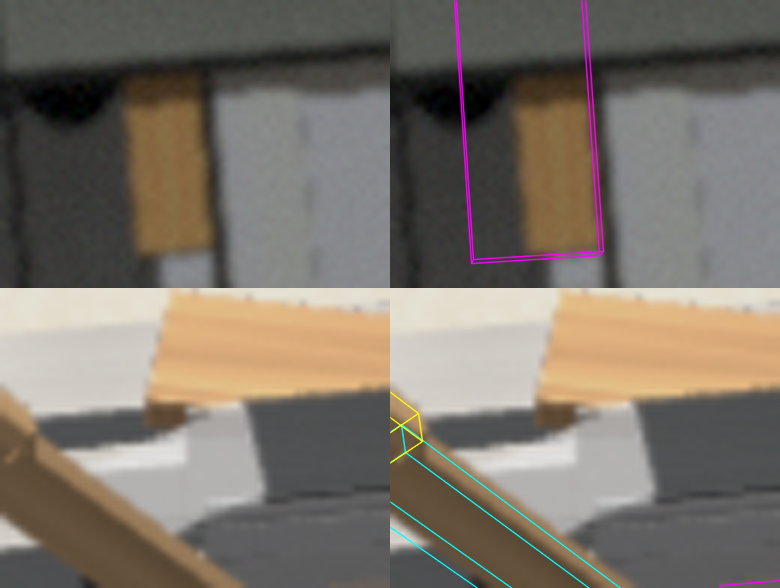

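```bash
python3 -m handwheel '[[[0,0,0,0,0,0,0]]]' >/dev/null
python3 -c "
from go import *
s=r.sense();print(np.round(s['joints'],2),np.round(s['joint_velocities'],1),np.round(s['effort'],1)); p,R=push(-.03,-.04,.025);togo(p,R)"
```

```text
[  3.59   0.29 -41.89  -9.71  -9.2  -81.38] [-0.2  0.2 -0.1 -0.6 -0.   0.5] [  0.  -16.2  16.1   3.4   1.4   0. ]
t 8.4 tcp [ 0.4975 -0.1183  0.1834] w 0.0113 gf 30.0 wf [-0.4  0.5 -0.9]
shift tool [0.01   0.0167 0.0155] turn units [ 0.3925 -0.214   0.003 ]
```

```bash
python3 -m handwheel '[[[0,0,0,0,0,-0.015,0],[0,0,0,0,0,-0.015,0],[0.1,0.32,0,0,0,0,0],[0.1,0.32,0,0,0,0,0],[0.1,0.32,0,0,0,0,0],[0.1,0.01,0,0,0,0,0],[0,0,0,0,0,0,0],[0,0,0,0,0,0,0]]]' >/dev/null
python3 -c "
from go import *
s=r.sense();print(np.round(s['joints'],2),apex()); p,R=push(-.025,-.04,.025,33);togo(p,R)"
```

```text
[  5.94  -3.48 -44.39   7.17 -16.46 -99.82] [-0.06922839 -0.05899997  0.05158154]
t 9.2 tcp [ 0.4783 -0.1205  0.2058] w 0.0119 gf 30.0 wf [ 0.2  0.3 -0.6]
shift tool [-0.0222  0.0188  0.0463] turn units [-0.0092 -0.0306  0.0198]
```

```bash
python3 -m handwheel '[[[0,0,0,-0.01,0.0095,0.006,0],[0,0,0,-0.012,0.0095,0.008,0],[0,0,0,0,0,0,0],[0,0,0,0,0,0,0]]]' >/dev/null
python3 -c "
from go import *
s=r.sense();print(np.round(s['joints'],2),apex()); p,R=push(-.025,-.038,.022,33);togo(p,R)"
```

```text
[   8.42   -1.42  -44.77   13.63  -14.45 -108.28] [-0.04341769 -0.04020796  0.0510735 ]
t 9.6 tcp [ 0.5035 -0.1007  0.2054] w 0.0119 gf 30.0 wf [-0.3 -0.2 -0.5]
shift tool [0.001  0.002  0.0344] turn units [-0.011  -0.0421  0.0147]
```

```bash
python3 -m handwheel '[[[0,0,0,0,0.002,0.012,0],[0,0,0,0,0,0.012,0],[0,0,0,0,0,0.01,0],[0,0,0,0,0,0,0],[0,0,0,0,0,0,0]]]' >/dev/null
python3 -c "
from go import *
s=r.sense();print(np.round(s['joints'],2),apex()); p,R=push(-.02,-.038,.021,33);togo(p,R)"
```

```text
[   7.5     2.79  -45.9    16.73   -9.21 -110.85] [-0.02503246 -0.03941989  0.02543963]
t 10.1 tcp [ 0.5224 -0.0999  0.1801] w 0.0118 gf 30.0 wf [ 0.5 -0.4 -0.2]
shift tool [-0.0005  0.0019  0.0065] turn units [ 0.0259 -0.071   0.01  ]
```

```bash
python3 -m handwheel '[[[0,0.35,0,0,0.001,0,0],[0,0,0,0,0,0,0],[0,0,0,0,0,0,0]]]' >/dev/null
python3 -c "
from go import *
from fit import *
s=r.sense();print(np.round(s['joints'],2),apex()); p,R=push(.003,-.037,.021,31);togo(p,R)
from o2 import *
for n in('top','side'): np.save(f'pics/{n}3.npy',cams.capture(n))
s=r.sense();run(3,s)
S=(.6445,-.0550),2.3
a=np.load('pics/top3.npy');b=np.load('pics/side3.npy')
ob=saw(*S)+strip(*S,.108,-.035)+stickbox(s,0)
W=np.vstack([np.hstack([view('top',a,[],270,160,65,50,6),view('top',a,ob,270,160,65,50,6)]),np.hstack([view('side',b,[],240,200,65,50,6),view('side',b,ob,240,200,65,50,6)])])
cv2.imwrite('pics/o4.png',W)"
```

```text
[   8.13    3.19  -42.66   11.63  -13.97 -106.21] [-0.03012653 -0.03805345  0.02256397]
t 10.4 tcp [ 0.5227 -0.0985  0.1806] w 0.012 gf 30.0 wf [ 0.4  0.4 -1.2]
shift tool [-0.0264  0.0015  0.0182] turn units [ 0.0289 -0.0709  0.0162]
side x -0.004 0.615 at0 0.518
side y 0.009 0.643 at0 0.518
side z -0.01 0.552 at0 0.518
top x 0.01 0.717 at0 0.7
top y -0.002 0.734 at0 0.7
top z -0.01 0.746 at0 0.7
```

View pics/o4.png

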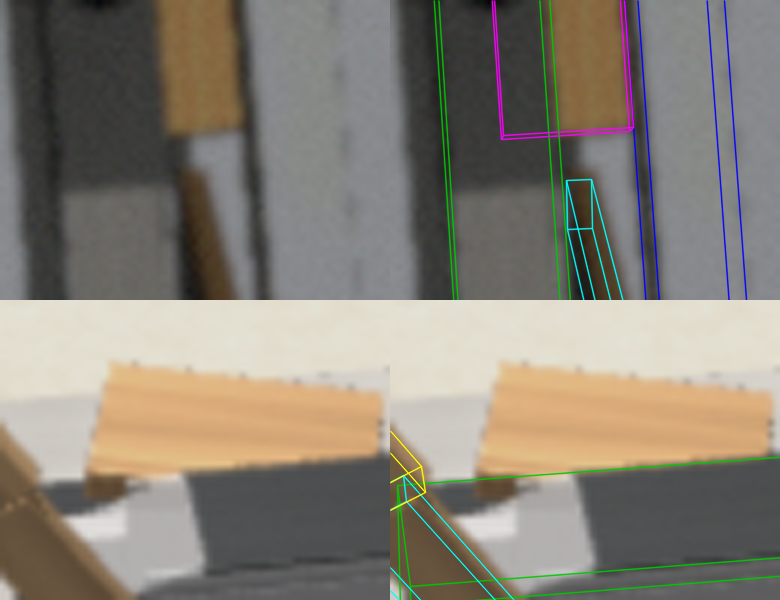

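The crops show the stick foot in the gap at top-crop (190,170). It sits about 4 mm further forward than the overlay, and the strip end is at row ~132. The stick is clear of guard and fence, so I'll add that offset and advance.

```bash
sed -i 's/def push(x,y,z,lean=40,dx=0)/def push(x,y,z,lean=40,dx=-.004)/; s/R\[:,2\]\*AP-SO/R[:,2]*AP-R[:,0]*.004-SO/' go.py
python3 -m handwheel '[[[0,-0.05,0,-0.0069,0.001,0.0041,0],[0,0,0,-0.0069,0.001,0.0041,0],[0,0,0,-0.0069,0,0.0041,0],[0,0,0,-0.0069,0,0.0041,0],[0,0,0,0,0,0,0]]]' >/dev/null
python3 -c "
from go import *
s=r.sense();print(np.round(s['joints'],2),apex()); p,R=push(.060,-.037,.0235,32);togo(p,R)"
```

```text
[   7.99    6.42  -39.06   11.3   -14.1  -105.74] [ 0.0073992  -0.03580829  0.02432315]
t 11.0 tcp [ 0.5561 -0.095   0.1799] w 0.0118 gf 30.0 wf [ 0.6  0.4 -0.6]
shift tool [-0.0409 -0.0008  0.0278] turn units [ 0.0292 -0.2014  0.02  ]
```

```bash
python3 -m handwheel '[[[0,0,0,-0.006,-0.0005,0.0036,0],[0,0,0,-0.006,0,0.0036,0],[0,0,0,-0.006,0,0.0036,0],[0,0,0,-0.006,0,0.0036,0],[0,0,0,-0.006,0,0.0036,0],[0,0,0,-0.006,0,0.0036,0],[0,0,0,-0.006,0,0.0036,0],[0,0,0,0,0,0,0],[0,0,0,0,0,0,0]]]' >/dev/null
python3 -c "
from go import *
from o2 import *
s=r.sense();print(np.round(s['joints'],2),apex()); p,R=push(.109,-.037,.0235,32);togo(p,R)
for n in('top','side'): np.save(f'pics/{n}4.npy',cams.capture(n))
S=(.6445,-.0550),2.3
a=np.load('pics/top4.npy');b=np.load('pics/side4.npy')
ob=saw(*S)+strip(*S,apex()[0]+.098,-.035)+stickbox(s,-.004)
W=np.vstack([np.hstack([view('top',a,[],260,90,65,80,5),view('top',a,ob,260,90,65,80,5)]),np.hstack([view('side',b,[],255,230,130,40,5)])])
cv2.imwrite('pics/o5.png',W)"
```

```text
[   7.45   10.93  -32.56    8.95  -16.   -102.94] [ 0.05506523 -0.03627253  0.02411953]
t 11.9 tcp [ 0.6037 -0.0935  0.1797] w 0.012 gf 30.0 wf [ 0.   0.3 -0.6]
shift tool [-0.0421 -0.0003  0.0283] turn units [ 0.0294 -0.2027  0.0167]
```

View pics/o5.png

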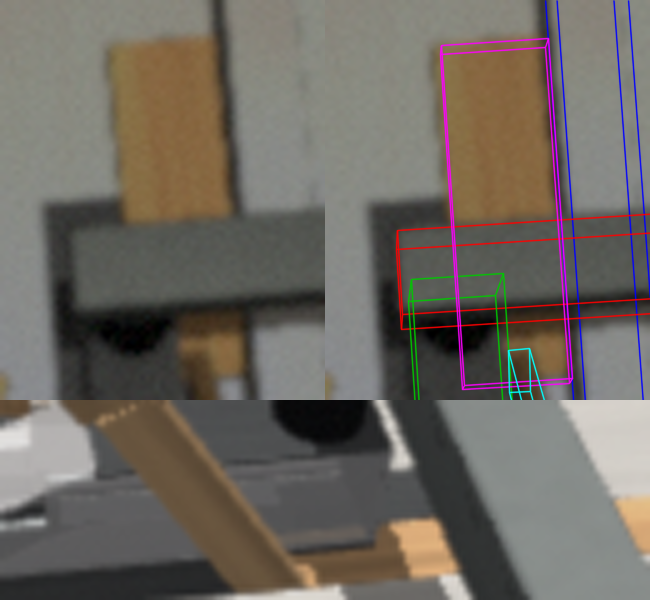

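```bash
python3 -m handwheel '[[[0,0,0,-0.004,0.0015,0.0026,0],[0,0,0,-0.005,0.0012,0.0032,0],[0,0,0,-0.0055,0,0.0034,0],[0,0,0,-0.0055,0,0.0034,0],[0,0,0,-0.0055,0,0.0034,0],[0,0,0,-0.005,0,0.003,0],[0,0,0,-0.005,0,0.003,0],[0,0,0,-0.003,0,0.0018,0],[0,0,0,-0.002,0,0.0012,0],[0,0,0,0,0,0,0],[0,0,0,0,0,0,0]]]' >/dev/null
python3 -c "
from go import *
from o2 import *
s=r.sense();print(np.round(s['joints'],2),apex()); p,R=push(.109,-.034,.0235,32);togo(p,R)
for n in('top','side'): np.save(f'pics/{n}5.npy',cams.capture(n))
S=(.6445,-.0550),2.3
a=np.load('pics/top5.npy');b=np.load('pics/side5.npy')
ob=saw(*S)+strip(*S,apex()[0]+.098,-.035)+stickbox(s,-.004)
W=np.vstack([np.hstack([view('top',a,[],260,65,65,95,5),view('top',a,ob,260,65,65,95,5)]),np.hstack([view('side',b,[],255,235,130,24,5)])])
cv2.imwrite('pics/o6.png',W)"
```

```text
[   7.34   15.18  -26.39    7.83  -17.89 -101.68] [ 0.10238625 -0.03340585  0.02326521]
t 13.1 tcp [ 0.6509 -0.0888  0.1789] w 0.0119 gf 30.0 wf [ 0.5 -0.6 -0.7]
shift tool [-0.0019 -0.      0.0033] turn units [ 0.0297 -0.2039  0.0171]
```

View pics/o6.png

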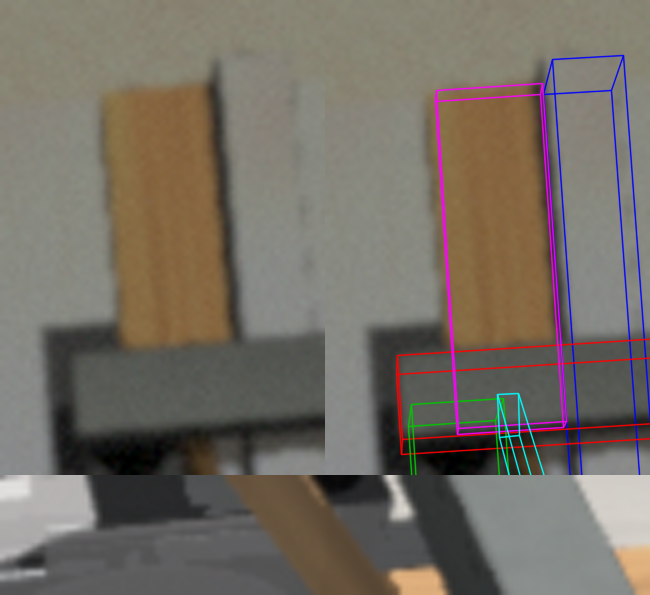

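Run:
```python
from h import *
np.set_printoptions(precision=4,suppress=True)
S=np.array([.6445,-.055,0]);R=Rz(2.3)
def edge(tag,xs,y,z,sgn,ch=None,w=6):
    im=cv2.GaussianBlur(np.load(f'pics/top{tag}.npy'),(3,3),0).astype(float)
    g=(im.mean(2) if ch is None else im[:,:,0]-im[:,:,2]);out=[]
    for x in xs:
        u,v=proj('top',S+R@np.array([x,y,z]),1)[0]
        row=g[int(round(v)),:];c=np.arange(int(u)-w,int(u)+w);d=sgn*(row[c+1]-row[c-1]);i=d.argmax()
        o=0
        if 0<i<len(d)-1: o=.5*(d[i-1]-d[i+1])/(d[i-1]-2*d[i]+d[i+1])
        out.append(R.T@(back('top',(c[i]+o,round(v)),z,1)-S))
    P=np.array(out)[:,:2]
    for _ in range(3):
        f=np.polyfit(P[:,0],P[:,1],1);e=P[:,1]-np.polyval(f,P[:,0]);P=P[abs(e)<max(.0015,1.5*e.std())]
    print(tag,len(P),'slope deg %.2f y@0 %.4f y@.2 %.4f sd %.4f'%(np.degrees(f[0]),f[1],np.polyval(f,.2),e.std()))
xs=np.r_[np.arange(-.2,.03,.006),np.arange(.13,.28,.006)]
edge(0,xs,-.07,.057,1); edge(5,np.arange(.13,.28,.005),-.07,.057,1)
print('strip left/right'); x2=np.arange(.14,.29,.005)
edge(5,x2,-.004,.018,1,1);edge(5,x2,-.066,.018,-1,1)
x0=np.arange(.135,.2,.004);edge(0,x0,-.004,.018,1,1);edge(0,x0,-.066,.018,-1,1)
```

```text
0 64 slope deg 0.99 y@0 -0.0687 y@.2 -0.0653 sd 0.0002
5 30 slope deg 1.06 y@0 -0.0689 y@.2 -0.0652 sd 0.0003
strip left/right
5 29 slope deg 0.92 y@0 -0.0029 y@.2 0.0004 sd 0.0004
5 28 slope deg 1.28 y@0 -0.0665 y@.2 -0.0621 sd 0.0003
0 14 slope deg -1.98 y@0 0.0048 y@.2 -0.0022 sd 0.0006
0 14 slope deg 0.42 y@0 -0.0646 y@.2 -0.0631 sd 0.0004
```

```bash
sed -i 's/SO=np.array(\[.6445,-.055,0\]);SY=2.3/SO=np.array([.6445,-.0557,0]);SY=3.3/' go.py; sed -i "s/S=(.6445,-.0550),2.3/S=(.6445,-.0557),3.3/" o2.py
python3 -m handwheel '[[[0,0,0,-0.0028,0,0.0018,0],[0,0,0,-0.0024,0,0.0015,0],[0,0,0,-0.0016,0,0.001,0],[0,0,0,-0.0008,0,0.0005,0],[0,0,0,0,0,0,0],[0,0,0,0,0,0,0],[0,0,0,0.006,0,-0.0036,0],[0,0,0,0.008,0,-0.0048,0],[0,0,0,0.008,0,-0.0048,0],[0,0,0,0,0,0,0]]]' >/dev/null
cat > chk.py <<'E'
from h import *
def ck(tag,S=np.array([.6445,-.0557,0]),R=Rz(3.3)):
    im=cv2.GaussianBlur(np.load(f'pics/top{tag}.npy'),(3,3),0).astype(float);g=im[:,:,0]-im[:,:,2]
    for y in(-.05,-.035,-.02):
        L=[]
        xs=np.arange(.15,.36,.0005);P=np.array([S+R@[x,y,.018] for x in xs]);uv=proj('top',P,1)
        v=cv2.remap(g.astype(np.float32),uv[:,0].astype(np.float32),uv[:,1].astype(np.float32),cv2.INTER_LINEAR)[:,0]
        d=np.gradient(cv2.GaussianBlur(v.reshape(-1,1),(1,9),0)[:,0]);print('front end saw x',xs[d.argmin()],'-> rear',xs[d.argmin()]-.2)
E
python3 -c "
from go import *
from chk import ck
print(apex());togo(*push(.05,-.036,.0235,32))
for n in('top','side'): np.save(f'pics/{n}6.npy',cams.capture(n))
ck(5);ck(6)"
```

```text
[ 0.08292118 -0.03442583  0.02275465]
t 14.2 tcp [ 0.6323 -0.0897  0.1785] w 0.0117 gf 30.0 wf [ 0.4 -0.  -1.2]
shift tool [ 0.0321 -0.0033 -0.0173] turn units [-0.0584 -0.2179 -0.1276]
front end saw x 0.3005000000000001 -> rear 0.10050000000000009
front end saw x 0.29900000000000015 -> rear 0.09900000000000014
front end saw x 0.30000000000000016 -> rear 0.10000000000000014
front end saw x 0.30900000000000016 -> rear 0.10900000000000015
front end saw x 0.3095000000000001 -> rear 0.1095000000000001
front end saw x 0.30900000000000016 -> rear 0.10900000000000015
```

The strip's front end measures saw x ≈ 0.309 (rear ≈ 0.109, about 7 mm past the guard), parallel to the fence. I'll withdraw along the stick axis.

```bash
python3 -m handwheel '[[[0,0,0,0,0,-0.012,0],[0,0,0,0,0,-0.025,0],[0,0,0,0,0,-0.03,0],[0,0,0,0,0,-0.03,0],[0,0,0,0,0,-0.03,0],[0,0,0,0,0,-0.03,0],[0,0,0,0,0,-0.02,0],[0,0,0,0,0,0,0],[0,0,0,0,0,0,0]]]' >/dev/null
python3 -c "
from go import *
from chk import ck
print(apex());togo([.4692,.2746,.35],rot(15.9,0));print(np.round(r.sense()['joints'],1))
for n in('top','side'): np.save(f'pics/{n}7.npy',cams.capture(n))
ck(7)
from o2 import *
S=(.6445,-.0557),3.3
a=np.load('pics/top7.npy');b=np.load('pics/side7.npy')
ob=saw(*S)+strip(*S,.209,-.034)
W=np.hstack([view('top',a,ob,250,60,80,110,5),view('side',b,[],255,215,80,110,5)])
cv2.imwrite('pics/o7.png',W)"
```

```text
[-0.00553759 -0.03302766  0.17551123]
t 15.2 tcp [ 0.5436 -0.0936  0.3311] w 0.0119 gf 30.0 wf [-0.5 -0.4 -1.9]
shift tool [ 0.0409  0.3711 -0.0454] turn units [-0.5801  5.1136 -2.1892]
[  8.8  -3.5 -23.4   4.9 -39.6 -99.3]
front end saw x 0.3095000000000001 -> rear 0.1095000000000001
front end saw x 0.30800000000000016 -> rear 0.10800000000000015
front end saw x 0.30900000000000016 -> rear 0.10900000000000015
```

View pics/o7.png

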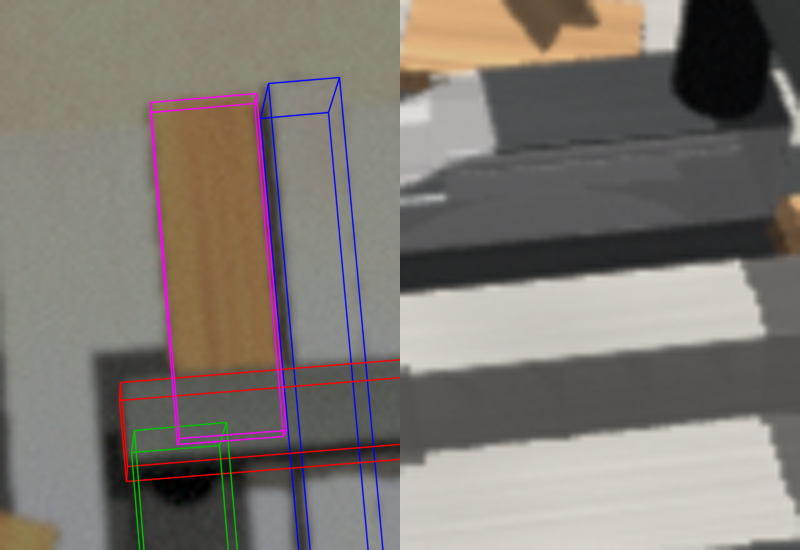

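```bash
python3 -m handwheel '[[[0,0,0,0.004,0.03,-0.004,0],[0,0,0,0.005,0.04,-0.005,0],[0,0,0,0.005,0.04,-0.005,0],[0,0,0,0.005,0.04,-0.005,0],[-0.083,0.73,-0.313,0.005,0.02,-0.005,0],[-0.083,0.73,-0.313,0,0,0,0],[-0.083,0.73,-0.313,0,0,0,0],[-0.083,0.73,-0.313,0,0,0,0],[-0.083,0.73,-0.313,0,0,0,0],[-0.083,0.73,-0.313,0,0,0,0],[-0.083,0.73,-0.313,0,0,0,0],[0,0,0,0,0,0,0]]]' >/dev/null
python3 -c "
from go import *
togo([.4692,.2746,.35],rot(15.9,0))
for x in(.100,.105,.11):
  for P in([x,-.064,.018],[x,-.03,.018],[.102,-.025,.026],[.102,-.025,.09]): print(x,P,(proj('side',SO+Rz(SY)@P,1)[0]-[255,215]+.5)*5+[400,0])"
```

```text
t 16.5 tcp [0.5054 0.0753 0.3367] w 0.0119 gf 30.0 wf [ 0.5 -0.3 -1. ]
shift tool [-0.0195  0.2016 -0.0135] turn units [-0.0071 -0.0502 -0.0069]
0.1 [0.1, -0.064, 0.018] [791.486  308.7467]
0.1 [0.1, -0.03, 0.018] [768.6807 248.3844]
0.1 [0.102, -0.025, 0.026] [772.2106 227.5538]
0.1 [0.102, -0.025, 0.09] [792.9656 127.0422]
0.105 [0.105, -0.064, 0.018] [802.6548 307.5962]
0.105 [0.105, -0.03, 0.018] [779.4981 247.311 ]
0.105 [0.102, -0.025, 0.026] [772.2106 227.5538]
0.105 [0.102, -0.025, 0.09] [792.9656 127.0422]
0.11 [0.11, -0.064, 0.018] [813.8086 306.4472]
0.11 [0.11, -0.03, 0.018] [790.3014 246.2391]
0.11 [0.102, -0.025, 0.026] [772.2106 227.5538]
0.11 [0.102, -0.025, 0.09] [792.9656 127.0422]
```

```bash
python3 -m handwheel '[[[0,-0.05,0,-0.003,0.02,-0.003,0],[0,0,0,-0.004,0.04,-0.004,0],[0,0,0,-0.004,0.04,-0.003,0],[0,0,0,-0.004,0.04,-0.003,0],[0,0,0,-0.002,0.04,0,0],[0,0,0,-0.001,0.02,0,0],[0,0,0,0,0,0,0],[0,0,0,0,0,0,0]]]' >/dev/null
python3 -c "
from go import *
togo([.4675,.275,.2005],rot(16,0))"
```

```text
t 17.3 tcp [0.4656 0.272  0.3515] w 0.0122 gf 30.0 wf [-0.   0.2 -1.2]
shift tool [-0.0021  0.0026  0.151 ] turn units [-0.0132  0.0361 -0.0079]
```

Correct the small offset, descend partway, and check the fit before entering the pocket.

```bash
python3 -m handwheel '[[[-0.013,0.036,-0.008,-0.002,0.0026,0.015,0],[0,0,0,0,0,0.025,0],[0,0,0,0,0,0.02,0],[0,0,0,0,0,0.01,0],[0,0,0,0,0,0,0],[0,0,0,0,0,0,0]]]' >/dev/null
python3 -c "
from go import *
from o2 import *
s=r.sense();togo([.4675,.275,.2005],rot(16,0))
for n in('top','side'): np.save(f'pics/{n}8.npy',cams.capture(n))
ob=hold((.4705,.2758),16)[:2]+stickbox(s,-.004)
a=np.load('pics/top8.npy');b=np.load('pics/side8.npy')
cv2.imwrite('pics/o8.png',np.hstack([view('side',b,[],175,90,65,110,5),view('side',b,ob,175,90,65,110,5)]))"
```

```text
t 17.9 tcp [0.4679 0.2748 0.283 ] w 0.0119 gf 30.0 wf [-0.3  0.6 -0.1]
shift tool [0.0005 0.0002 0.0825] turn units [ 0.0084  0.0186 -0.0124]
```

View pics/o8.png

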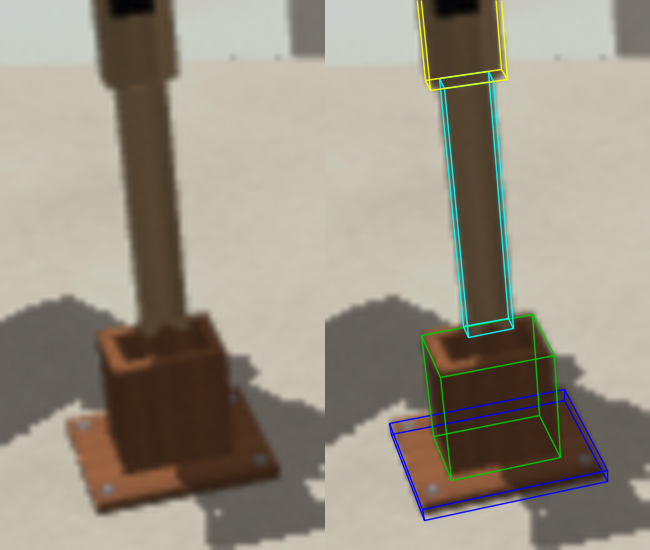

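The left crop shows the foot at (160,325), just above the pocket mouth and central within about 2 mm. I'll lower it in.

```bash
python3 -m handwheel '[[[0,0,0,0,0.001,0.012,0],[0,0,0,0,0,0.018,0],[0,0,0,0,0,0.018,0],[0,0,0,0,0,0.018,0],[0,0,0,0,0,0.01,0],[0,0,0,0,0,0.004,0],[0,0,0,0,0,0,0],[0,0,0,0,0,0,0]]]' >/dev/null
python3 -c "
from go import *
togo([.4675,.275,.2],rot(16,0))"
```

```text
t 18.8 tcp [0.4675 0.2765 0.2033] w 0.0119 gf 30.0 wf [ 0.2  0.8 -0.9]
shift tool [ 0.0004 -0.0015  0.0033] turn units [ 0.014   0.0229 -0.0043]
```

```bash
python3 -m handwheel '[[[0,0,0,0,0,0.0025,0],[0,0,0,0,0,0,0],[0,0,0,0,0,0,0],[0,0,0,0,0,0,0.02],[0,0,0,0,0,0,0.04],[0,0,0,0,0,0,0.087],[0,0,0,0,0,0,0.087],[0,0,0,0,0,0,0.087],[0,0,0,0,0,0,0.087],[0,0,0,0,0,0,0.087],[0,0,0,0,0,0,0.087],[0,0,0,0,0,0,0.087]]]' >/dev/null
python3 -c "
from go import *
togo([.4675,.275,.2],rot(16,0))"
```

```text
t 20.0 tcp [0.467  0.2761 0.1999] w 0.0762 gf 0.0 wf [-1.  -0.6 -0.1]
shift tool [-0.0001 -0.0012 -0.0001] turn units [ 0.0082  0.007  -0.0063]
```

```bash
python3 -m handwheel '[[[0,0,0,0,0,0,0.087],[0,0,0,0,0,0,0.087],[0,0,0,0,0,-0.015,0.087],[0,0,0,0,0,-0.03,0.087],[0,0,0,0,0,-0.03,0.087],[0,0,0,0,0,-0.03,0.087],[0,0,0,0,0,-0.03,0.087],[0,0,0,0.03,0,0,0.087],[0,0,0,0.04,0,0,0.087],[0,0,0,0.03,0,0,0.087],[0,0,0,0,0,0,0.087],[0,0,0,0,0,0,0.087]]]' >/dev/null
python3 -c "
from go import *
from chk import ck
from o2 import *
togo([.4675,.275,.335],rot(16,0))
for n in('top','side'): np.save(f'pics/{n}9.npy',cams.capture(n))
ck(9)
a=np.load('pics/top9.npy');b=np.load('pics/side9.npy')
S=(.6445,-.0557),3.3
cv2.imwrite('pics/o9.png',np.hstack([view('side',b,hold((.4705,.2758),16),150,70,200,275,2),view('top',a,strip(*S,.209,-.034),130,60,190,275,2)]))"
```

```text
t 21.2 tcp [0.3707 0.2486 0.3355] w 0.0874 gf 0.0 wf [ 0.2  1.  -0.1]
shift tool [-0.1004 -0.0013  0.0008] turn units [0.0183 0.0224 0.0027]
front end saw x 0.30900000000000016 -> rear 0.10900000000000015
front end saw x 0.30800000000000016 -> rear 0.10800000000000015
front end saw x 0.30900000000000016 -> rear 0.10900000000000015
```

View pics/o9.png

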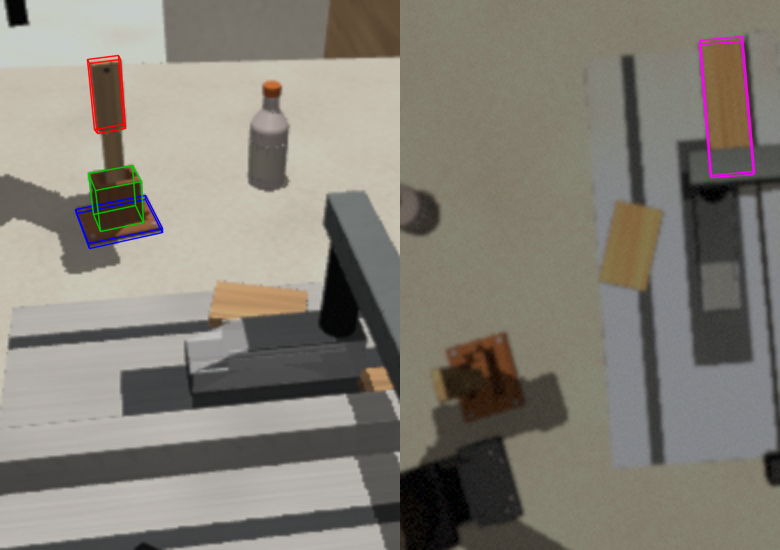

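The stick stands upright in its holder at (106,110). The strip lies along the fence clear of the guard at (725,105), and nothing else has moved. The job is ready to hand in.

```bash
python3 -c "
from station import r
print(r.finish_job())"
```

```text
the job is handed in; nothing more can be done
None
```

I handed the job in at about 21 s: the strip lies parallel to the fence (about 2–3 mm off it), its trailing end about 7 mm past the guard, and the push stick is upright in its holder. No contact was detected with the guard, and the last pictures show nothing else moved.

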